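# Swap the worn coaster on the desk

## Task

The bottle is standing on a worn-out cork coaster. Move the bottle onto the spare coaster, upright and set down gently with its whole base on the cork; then slide the worn coaster along the desk and off its front edge, without picking it up, so that it drops into the waste bin that hangs there, and leave the other things on the desk as they are.

Things in the scene. Friction and masses are not known exactly. Their poses are not given: they have to be found in the camera images.
- bottle_mid (a point): Grey drinking bottle with a black cap, upright, 180 mm tall, 0.3 to 0.6 kg; it starts standing on the worn coaster. This point is on its axis, half-way up (90 mm above its base), z up along the axis. The body is a smooth cylinder 64 mm in diameter from the base to 140 mm up; above it the cap is 56 mm in diameter, from 146 to 176 mm up, then a 4 mm stud on top. From above, grip the body some 40 mm above this point (or the cap), so that the gripper clears the top
- bottle: The same bottle; its origin is the centre of its base
- worn_coaster_mid (a point): Worn cork disc with a stain ring and cracks, the one under the bottle at the start: 105 mm in diameter, 12 mm thick, about 45 g, loose and flat on the desk (top 12 mm above the desk), too wide to be grasped across. This point is its centre, half-way through the thickness
- spare_coaster_mid (a point): Clean cork disc of the same size (105 mm in diameter, 12 mm thick, about 45 g), bare at the start, loose and flat on the desk, to the left or the right of the worn one. This point is its centre, half-way through the thickness
- desk_edge (a point): Point on the desk's front edge, the one facing away from the robot, at the height of the desk top (z = 0). The edge is straight along world y at this x, without any lip; the robot stands on the same flat desk
- bin_mouth (a point): Centre of the mouth of the open grey waste bin fixed below the front edge, against it. The rim is level, 25 mm below the desk top; inside it is 167 mm along x, 242 mm along y, 150 mm deep; the near wall's inner face is 7 mm beyond the edge. A disc pushed slowly (under 0.1 m/s) tips when its centre passes the edge and drops just in front of it; it should cross within 50 mm of the mouth's y
- mug: White mug, 80 mm in diameter, 88 mm tall, handle on its own +y side; bystander, on the opposite side of the worn coaster from the spare one. Origin: centre of its base
- phone_stand: Dark phone leaning in an aluminium stand, 75 mm wide, about 170 mm high; bystander to the right. Origin: centre of its foot
- housing: Blue printed finned cylinder, 80 mm in diameter, 95 mm tall; bystander to the left, nearer the robot. Origin: centre of its base

How it is judged:
On the way, in this order (a step that is already met when the one before it is completed fails the run):
1. the bottle stands upright on the spare coaster, let go, its whole base on the cork (horizontal distance between bottle_mid and spare_coaster_mid below 0.02 m and z of bottle_mid in the frame of spare_coaster_mid between 0.09 and 0.101 m and angle between bottle_mid's own z axis and vertical below 0.08 rad and contact force between the fingers and bottle below 0.1 N), for 0.2 s.
2. the worn coaster is in the waste bin (x of worn_coaster_mid in the frame of bin_mouth between -0.084 and 0.084 m and y of worn_coaster_mid in the frame of bin_mouth between -0.121 and 0.121 m and z of worn_coaster_mid in the frame of bin_mouth below -0.05 m), for 0.2 s.
At the end, for the whole second after the job is handed in: The bottle stands upright (within 0.08 rad) and at rest on the spare coaster, its axis within 20 mm of the coaster's centre, the spare coaster flat on the desk; the worn coaster lies in the waste bin, its centre at least 50 mm below the rim (all of step 2 and horizontal distance between bottle_mid and spare_coaster_mid below 0.02 m and z of bottle_mid in the frame of spare_coaster_mid between 0.09 and 0.101 m and angle between bottle_mid's own z axis and vertical below 0.08 rad and height (world z) of spare_coaster_mid between 0 and 0.012 m and linear speed of bottle below 0.03 m/s); the robot touches nothing.
It fails at once if the bottle tipped over (more than 0.5 rad) (angle between bottle_mid's own z axis and vertical above 0.5 rad).
It fails at once if the bottle was dropped: faster than 0.5 m/s out of the grip (linear speed of bottle above 0.5 m/s and contact force between the fingers and bottle below 0.1 N).
It fails at once if the worn coaster was picked up (its centre more than 40 mm above the desk) instead of slid (height (world z) of worn_coaster_mid above 0.04 m).
It fails at once if the mug, phone stand or printed cylinder was moved by more than 20 mm (distance of any of mug, phone_stand, housing from where it was at the start of the episode above 0.02 m).
It also fails if it takes over 58 s, if anything falls off the work surface, if the arm or the gripper's body presses on something with over 40 N, if the wrist force passes 120 N, or if a joint passes its speed limit or range.

## Robot

A 6-joint arm with a two-finger parallel gripper is mounted at the origin on the work surface. World frame = base frame: x ahead of the robot, y to its left, z up, the work surface at z = 0. Lengths are in m, angles in rad, forces in N, time in s.
With the tool pointing down it reaches from about 0.375 to 0.925 m from the base axis. Payload 5.7 kg.
Tool frame: the origin (TCP) lies on the centre line of the jaws, within the pads' length; the fingertips stand 19 mm ahead of it and the grasp point (between the pads) is the TCP; z points along the fingers, y is the direction in which the jaws open and shut (so a half turn about z gives the same grasp; the last joint's range is limited). The gripper opens to 85 mm and grips with 20 to 120 N. Pads are 22 mm wide; open, the fingers measure 114 mm over their backs; the gripper's body (76 mm by 85 mm) begins 54 mm behind the grasp point. The pads swing forward as they close: fully open they stand 13 mm farther back than shut.
Start: joints at [-1.333, 0.359, 1.51, -0, 1.272, -0.115], TCP at [0.207, -0.563, 0.25] pointing down, gripper open.
Joint ranges: [-2.97, 2.97], [-1.01, 2.36], [0.21, 2.38], [-0.96, 4.11], [0.2, 2.71], [-2.98, 2.98]. Speed limits (rad/s): [2.39, 2.39, 3.14, 3.14, 3.14, 3.14].

## Interface

Orientations are given as [roll, pitch, yaw] about the fixed x, y, z axes, in that order (R = Rz(yaw) Ry(pitch) Rx(roll)).
In Python, from cell import * gives the robot as it stands. The module is installed in compiled form; this text tells all that it offers.
- The arm moves only by the shell command python3 -m pendant 'ROWS'. ROWS is JSON, a list of rows, each an object with "gripper": the opening, from 0 (shut) to 1 (fully open); "translation": the shift along the tool's x, y, z in m, a list of three; "turn": the turn, a rotation vector about the tool's x, y, z in degrees, a list of three. A call has 1 to 12 rows; each row shifts and turns the commanded pose from where the row before left it, along the tool's axes as they then stand; what a row does not reach is not made up. A row lasts 1/10 s, in which the tool goes at most 50 mm and 8.59 degrees, less where a joint would pass 70% of its speed; a pose out of reach is approached as far as the arm can. A call with a gripper value outside its range is refused whole. The fingers move at their own pace and stop on an object; the grip force is fixed at half the most. Time passes only in rows, so rows that do not move let the fingers close. It gives the time, the measured TCP pose, the force and the opening at its end, in the units of the state.
- sense(): the state, without advancing time (a new reading comes with each control period).
- get_image(name): name is "scene" or "top" or "wrist"; returns the picture (384x512x3 uint8, red, green, blue); there is no depth.
- camera_info(name): a dict with "fx", "fy", "cx", "cy" (pixels), "R" (3x3) and "t" (3): a world point X has camera coordinates R X + t; the wrist camera has in their place "mount" (4x4, takes a point from camera to tool coordinates, whose origin is the TCP and whose axes are the flange's). Camera axes: x right, y down, z forward; pixel columns grow to the right and rows downward; lengths in m; the calibration is good to about 2 mm. A picture is of the moment at which its call begins: read the wrist's pose just before it. camera_info takes no time and is no camera call.
- finish_job(): hands the job in, once; it reports no verdict.
Trained networks look in the newest picture that a camera, given by its name, has taken for a name from the list of things; names that differ only in an ending like _2 or _b are one class to them, and where a whole thing is asked for, a point or a joint stands for the part that bears it (a point fixed in the world has none). Each returns a list of dicts, best first, with "conf" (0 to 1); they miss things now and then, are a little off and sometimes report something else, mostly with a low value. They report only what shows in the picture. A call takes as long as a camera call.
- boxes_of(camera, query): "box" ([left, top, right, bottom] in pixels, round what is visible of it).
The state is a dict: "t": time; "qpos": joint angles; "joint_vel": joint speeds; "tau": joint torques, N m; "eef_pos": TCP position; "ee_rot": TCP orientation; "force": force on the tool from outside, world axes, zero at the start; "moment": the same for the moment, N m; "opening": finger opening in m.
Only numpy, scipy, OpenCV 4.12 (cv2) and the standard library are available. Lean on these libraries where they do the work, as an engineer would, in place of code of your own. Each camera call takes 0.05 s, during which the arm holds its last target.

## Working session

There is one attempt and no reset: what is moved stays moved. The work goes in short steps, Python scripts to look and compute and a shell command to move; the robot and the scene stay as the last step left them, time stands still between calls to the robot, and variables do not carry over. Pictures are saved under pics/ and viewed, and the job is handed in when it is done.

```bash
mkdir -p pics; cat > h.py <<'E'
from cell import *
import numpy as np, cv2
def save(n,f):
    im=get_image(n); cv2.imwrite('pics/'+f,im[:,:,::-1]); return im
E
python3 - <<'E'
from h import *
s=sense();print(s['t'],s['eef_pos'],s['ee_rot'],s['opening'],s['force'])
for n in ['scene','top']:
    save(n,n+'0.png'); c=camera_info(n)
    print(n,{k:np.round(v,3).tolist() for k,v in c.items()})
    for q in ['bottle','worn_coaster_mid','spare_coaster_mid','mug','phone_stand','housing','bin_mouth']:
        print(q,[(np.round(b['box'],1).tolist(),round(b['conf'],2)) for b in boxes_of(n,q)[:2]])
print(camera_info('wrist'));print(sense()['t'])
E
```

```text
0.0 [ 0.20714805 -0.56240563  0.24943821] [-3.13974047e+00 -2.00726598e-04  3.52811018e-01] 0.0854237995198923 [ 0.15854212 -0.30816235 -0.02518919]
scene {'fx': 463.845, 'fy': 463.845, 'cx': 256.881, 'cy': 187.592, 'R': [[-0.195, 0.981, -0.005], [0.769, 0.15, -0.621], [-0.608, -0.125, -0.784]], 't': [0.197, -0.332, 1.968]}
bottle [([279.4, 167.4, 300.0, 210.4], 0.56)]
worn_coaster_mid [([274.6, 195.6, 305.7, 218.7], 0.75)]
spare_coaster_mid [([357.0, 185.7, 387.5, 208.8], 0.65)]
mug [([197.1, 151.8, 220.8, 185.1], 0.95)]
phone_stand [([126.6, 147.2, 157.2, 195.2], 0.58)]
housing [([363.8, 145.2, 384.8, 178.8], 0.91)]
bin_mouth [([216.0, 229.7, 300.6, 307.6], 0.59)]
top {'fx': 496.715, 'fy': 496.715, 'cx': 253.313, 'cy': 197.783, 'R': [[0.021, -1.0, 0.009], [-0.996, -0.022, -0.089], [0.089, -0.007, -0.996]], 't': [-0.094, 0.509, 1.766]}
bottle [([213.4, 184.4, 232.4, 200.4], 0.75)]
worn_coaster_mid [([210.8, 184.9, 240.6, 210.7], 0.53)]
spare_coaster_mid [([134.0, 202.6, 159.4, 229.6], 0.77)]
mug [([301.3, 210.9, 327.2, 243.3], 0.97)]
phone_stand [([365.5, 184.7, 399.3, 210.4], 0.92)]
housing [([129.2, 242.9, 157.8, 267.7], 0.57), ([303.7, 212.4, 324.0, 242.4], 0.35)]
bin_mouth [([208.9, 117.9, 277.8, 162.8], 0.65)]
{'fx': 266.29041850299467, 'fy': 266.29041850299467, 'cx': 253.4467703452081, 'cy': 191.08018636933298, 'mount': array([[-3.93867579e-04, -9.63681882e-01, -2.67052570e-01,
         6.88389858e-02],
       [ 9.99999389e-01, -6.55282596e-04,  8.89774724e-04,
         1.32365418e-04],
       [-1.03245468e-03, -2.67052056e-01,  9.63681552e-01,
        -1.23968945e-01],
       [ 0.00000000e+00,  0.00000000e+00,  0.00000000e+00,
         1.00000000e+00]])}
0.8
```

```bash
python3 - <<'E'
import cv2
a=cv2.imread('pics/scene0.png')[120:320,100:420];cv2.imwrite('pics/scene0c.png',cv2.resize(a,None,fx=2.5,fy=2.5,interpolation=cv2.INTER_CUBIC))
a=cv2.imread('pics/top0.png')[100:290,110:410];cv2.imwrite('pics/top0c.png',cv2.resize(a,None,fx=2.6,fy=2.6,interpolation=cv2.INTER_CUBIC))
E
```

```text
(no output)
```

View pics/scene0c.png

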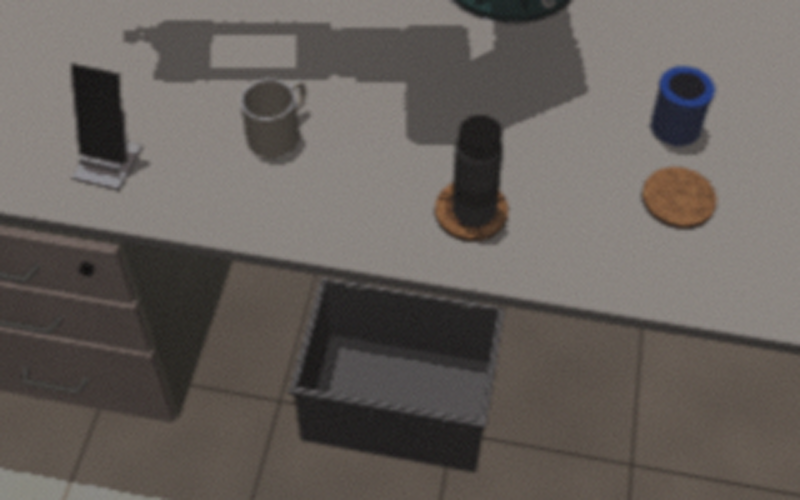

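View pics/top0c.png

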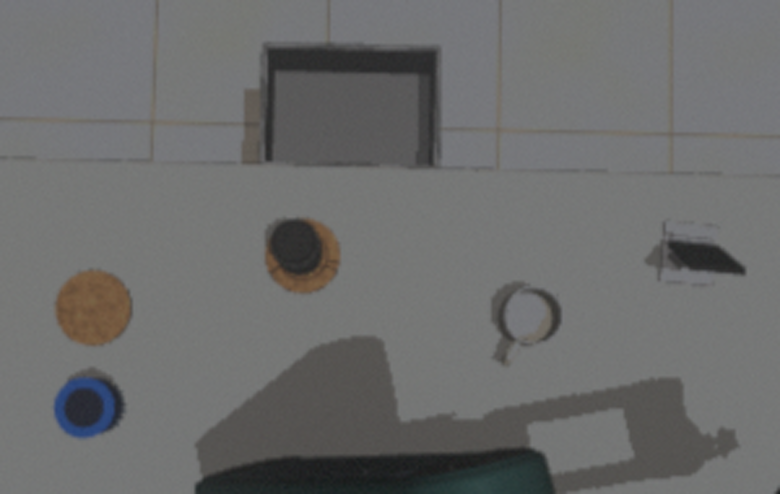

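The views agree. In the top view the worn coaster, with the bottle on it, is near px (226,197). The spare is near (146,218), the bin spans columns 212–278, and the edge is at about row 163. I'll triangulate these next.

```bash
cat >> h.py <<'E'
def cam(n):
    c=camera_info(n);K=np.array([[c['fx'],0,c['cx']],[0,c['fy'],c['cy']],[0,0,1]]);return K,np.array(c['R']),np.array(c['t'])
def onplane(n,uv,z):
    K,R,t=cam(n); d=R.T@np.linalg.inv(K)@[uv[0],uv[1],1]; C=-R.T@t; return C+d*(z-C[2])/d[2]
def tri(p):
    A=[];b=[]
    for n,uv in p:
        K,R,t=cam(n); d=R.T@np.linalg.inv(K)@[uv[0],uv[1],1]; d/=np.linalg.norm(d);C=-R.T@t;P=np.eye(3)-np.outer(d,d);A.append(P);b.append(P@C)
    return np.linalg.lstsq(np.vstack(A),np.hstack(b),rcond=None)[0]
def proj(n,X):
    K,R,t=cam(n);p=K@(R@np.asarray(X)+t);return p[:2]/p[2]
E
python3 - <<'E'
from h import *
im={n:cv2.imread(f'pics/{n}0.png') for n in ['scene','top']}
bx={'top':{'spare':(130,198,164,234),'worn':(206,178,245,215)},'scene':{'spare':(352,180,392,213),'worn':(268,185,311,222)}}
sp={}
for n in im:
    hsv=cv2.cvtColor(im[n],cv2.COLOR_BGR2HSV)
    m=((hsv[...,0]<22)&(hsv[...,1]>90)&(hsv[...,2]>50)).astype(np.uint8)
    for k,(l,t,r,b) in bx[n].items():
        mm=np.zeros_like(m);mm[t:b,l:r]=m[t:b,l:r]
        cs,_=cv2.findContours(mm,cv2.RETR_EXTERNAL,cv2.CHAIN_APPROX_NONE)
        pts=np.vstack(cs);h=cv2.convexHull(pts)
        e=cv2.fitEllipse(h); print(n,k,mm.sum(),np.round(e[0],1),np.round(e[1],1),onplane(n,e[0],.012).round(4)); sp[n,k]=e[0]
for k in['spare','worn']: print(k,tri([(n,sp[n,k]) for n in im]).round(4))
# bystanders / bottle from boxes
B={'bottle':((279.4,167.4,300,210.4),(213.4,184.4,232.4,200.4)),'mug':((197.1,151.8,220.8,185.1),(301.3,210.9,327.2,243.3)),'housing':((363.8,145.2,384.8,178.8),(129.2,242.9,157.8,267.7)),'phone':((126.6,147.2,157.2,195.2),(365.5,184.7,399.3,210.4))}
# edge & bin corners from crops: scene crop scale2.5 off(100,120); top scale 2.6 off(110,100)
T=lambda x,y:(x/2.6+110,y/2.6+100); S=lambda x,y:(x/2.5+100,y/2.5+120)
print('edge top',[onplane('top',T(*p),0).round(3) for p in [(30,158),(200,162),(500,168),(740,174)]])
print('edge scene',[onplane('scene',S(*p),0).round(3) for p in [(20,217),(235,260),(500,293),(780,340)]])
print('bin top',[onplane('top',T(*p),-.025).round(3) for p in [(264,45),(439,45),(266,164),(437,166)]])
print('bin scene',[onplane('scene',S(*p),-.025).round(3) for p in [(323,283),(498,303),(295,394),(485,420)]])
# bottle cap top centre
print('cap top',onplane('top',T(295,242),.192).round(3), 'stand', onplane('top',T(295,242),.192).round(3))
print('cap scene',onplane('scene',S(480,134),.188).round(3), onplane('scene',S(474,205),.012).round(3))
print('mug',onplane('top',T(528,316),.088).round(3),onplane('top',T(502,358),.05).round(3));print('housing',onplane('top',T(83,407),.095).round(3));print('phone',onplane('top',T(690,252),.0).round(3))
E
```

```text
scene spare 531 [371.3 198.4] [22.8 29. ] [0.4325 0.3027 0.012 ]
scene worn 246 [288.  203.7] [22.9 28.2] [0.5128 0.0143 0.012 ]
top spare 607 [145.4 217.9] [27.3 27.9] [0.431  0.3039 0.012 ]
top worn 255 [226.1 198.2] [26.5 27.3] [0.5087 0.015  0.012 ]
spare [0.4311 0.3036 0.0103]
worn [0.5092 0.0146 0.0072]
edge top [array([0.639, 0.402, 0.   ]), array([0.639, 0.163, 0.   ]), array([ 0.64 , -0.261,  0.   ]), array([ 0.639, -0.601,  0.   ])]
edge scene [array([ 0.641, -0.615,  0.   ]), array([ 0.653, -0.293, -0.   ]), array([0.636, 0.075, 0.   ]), array([0.637, 0.446, 0.   ])]
bin top [array([ 0.815,  0.079, -0.025]), array([ 0.821, -0.173, -0.025]), array([ 0.642,  0.072, -0.025]), array([ 0.645, -0.173, -0.025])]
bin scene [array([ 0.651, -0.169, -0.025]), array([ 0.636,  0.074, -0.025]), array([ 0.824, -0.165, -0.025]), array([ 0.813,  0.082, -0.025])]
cap top [0.51  0.015 0.192] stand [0.51  0.015 0.192]
cap scene [0.521 0.02  0.188] [0.504 0.019 0.012]
mug [ 0.428 -0.291  0.088] [ 0.372 -0.262  0.05 ]
housing [0.295 0.293 0.095]
phone [ 0.526 -0.53   0.   ]
```

```bash
python3 -m pendant '[{"gripper":1,"translation":[0,0,-0.017],"turn":[0,0,6.74]},{"gripper":1,"translation":[0,0,-0.017],"turn":[0,0,6.74]},{"gripper":1,"translation":[0,0,-0.017],"turn":[0,0,6.74]},{"gripper":1,"translation":[0.02,-0.044,0],"turn":[0,0,0]},{"gripper":1,"translation":[0.02,-0.044,0],"turn":[0,0,0]},{"gripper":1,"translation":[0.02,-0.044,0],"turn":[0,0,0]},{"gripper":1,"translation":[0.02,-0.044,0],"turn":[0,0,0]},{"gripper":1,"translation":[0.02,-0.044,0],"turn":[0,0,0]},{"gripper":1,"translation":[0.02,-0.044,0],"turn":[0,0,0]},{"gripper":1,"translation":[0.02,-0.044,0],"turn":[0,0,0]},{"gripper":1,"translation":[0.02,-0.044,0],"turn":[0,0,0]}]'
python3 -m pendant '[{"gripper":1,"translation":[0.02,-0.044,0],"turn":[0,0,0]},{"gripper":1,"translation":[0.02,-0.044,0],"turn":[0,0,0]},{"gripper":1,"translation":[0.02,-0.044,0],"turn":[0,0,0]},{"gripper":1,"translation":[0.02,-0.044,0],"turn":[0,0,0]},{"gripper":1,"translation":[0.02,-0.044,0],"turn":[0,0,0]},{"gripper":1,"translation":[0,0,0],"turn":[0,0,0]},{"gripper":1,"translation":[0,0,0],"turn":[0,0,0]}]'
cat >> h.py <<'E'
from scipy.spatial.transform import Rotation as Ro
def wcam(s):
    c=camera_info('wrist');K=np.array([[c['fx'],0,c['cx']],[0,c['fy'],c['cy']],[0,0,1]])
    T=np.eye(4);T[:3,:3]=Ro.from_euler('xyz',s['ee_rot']).as_matrix();T[:3,3]=s['eef_pos'];return K,T@np.array(c['mount'])
def wplane(s,uv,z):
    K,T=wcam(s);d=T[:3,:3]@np.linalg.inv(K)@[uv[0],uv[1],1];C=T[:3,3];return C+d*(z-C[2])/d[2]
def wproj(s,X):
    K,T=wcam(s);p=K@(np.linalg.inv(T)@np.r_[X,1])[:3];return p[:2]/p[2]
E
python3 - <<'E'
from h import *
s=sense();print(s['t'],s['eef_pos'],s['ee_rot'],s['opening'],s['force'],s['qpos'].round(2))
im=save('wrist','w1.png')
for q in ['bottle','worn_coaster_mid']: print(q,[(np.round(b['box'],1).tolist(),round(b['conf'],2)) for b in boxes_of('wrist',q)[:2]])
for X in [(.51,.015,.192),(.51,.015,.188),(.51,.015,.012)]: print(wproj(s,X).round(1))
E
```

```text
t: 1.9
eef_pos: [0.3678, -0.2093, 0.3016]
ee_rot: [3.141, -0.001, -0.001]
force: [0.8, 0.6, 0.2]
opening: 0.085
t: 2.6
eef_pos: [0.4674, 0.0098, 0.3012]
ee_rot: [3.141, 0.0, 0.003]
force: [-0.8, 0.2, -0.5]
opening: 0.0853
2.6 [0.46741408 0.00983558 0.30124564] [3.14124977e+00 3.40672522e-04 3.23076500e-03] 0.08528744982058648 [-0.76466869  0.18621447 -0.45799104] [-0.13  0.12  1.71 -0.    1.31  1.44]
bottle [([213.0, 108.1, 272.6, 177.6], 0.68)]
worn_coaster_mid [([220.3, 98.9, 287.3, 163.3], 0.57), ([415.9, 162.0, 512.0, 239.8], 0.19)]
[247.7 148.6]
[247.8 148.1]
[250.  135.2]
```

View pics/w1.png

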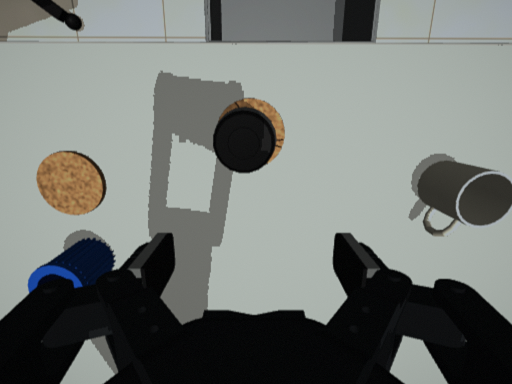

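The wrist view shows the cap circle at about (245,141), the spare at about (71,183), and the bin's side walls at columns 210 and 372. I'll turn these into positions.

```bash
python3 - <<'E'
from h import *
s=dict(eef_pos=np.array([.46741,.00984,.30125]),ee_rot=np.array([3.14125,.00034,.0032]))
im=cv2.imread('pics/w1.png');hsv=cv2.cvtColor(im,cv2.COLOR_BGR2HSV)
m=((hsv[...,0]<22)&(hsv[...,1]>90)&(hsv[...,2]>60)).astype(np.uint8)
for k,(l,t,r,b) in {'spare':(25,140,115,225),'worn':(205,85,295,170)}.items():
    mm=np.zeros_like(m);mm[t:b,l:r]=m[t:b,l:r]
    pts=np.vstack(cv2.findContours(mm,cv2.RETR_EXTERNAL,cv2.CHAIN_APPROX_NONE)[0]);h=cv2.convexHull(pts);e=cv2.fitEllipse(h)
    print(k,np.round(e[0],1),np.round(e[1],1),wplane(s,e[0],.012).round(4))
    # circle fit on plane
    P=np.array([wplane(s,p[0].astype(float),.012)[:2] for p in h])
    if k=='worn': P=np.array([p for p,q in zip(P,h) if q[0][0]>245])
    A=np.c_[2*P,np.ones(len(P))];c=np.linalg.lstsq(A,(P**2).sum(1),rcond=None)[0];print(' circ',c[:2],np.sqrt(c[2]+c[:2]@c[:2]))
d=(im.max(2)<75).astype(np.uint8);mm=np.zeros_like(d);mm[100:178,205:282]=d[100:178,205:282];mm=cv2.morphologyEx(mm,cv2.MORPH_OPEN,np.ones((7,7)))
c=max(cv2.findContours(mm,cv2.RETR_EXTERNAL,cv2.CHAIN_APPROX_NONE)[0],key=len)
e=cv2.fitEllipse(c);print('cap',e,cv2.boundingRect(c));
for z in(.188,.15):print(wplane(s,e[0],z).round(4))
print('tri-worn',wplane(s,(245,141),.188))
print('bin sides',wplane(s,(210,30),-.025),wplane(s,(372,30),-.025),'edge',wplane(s,(280,42),0))
cv2.imwrite('pics/w1c.png',cv2.resize(im[85:185,190:310],None,fx=5,fy=5,interpolation=cv2.INTER_CUBIC))
E
```

```text
spare [ 69.6 182.7] [58.4 70.2] [0.4349 0.3028 0.012 ]
 circ [0.43319585 0.30279726] 0.051792316089577545
worn [250.  132.5] [67.4 68.6] [0.514  0.0151 0.012 ]
 circ [0.51203052 0.0145256 ] 0.05075804336430849
cap ((243.86485290527344, 139.5646209716797), (62.092987060546875, 65.17037963867188), 7.947468280792236) (213, 107, 63, 66)
[0.5174 0.0184 0.188 ]
[0.5144 0.0197 0.15  ]
tri-worn [0.51616762 0.01746066 0.188     ]
bin sides [ 0.66243973  0.0754789  -0.025     ] [ 0.66319947 -0.16798871 -0.025     ] edge [ 0.64044599 -0.0279133   0.        ]
```

View pics/w1c.png

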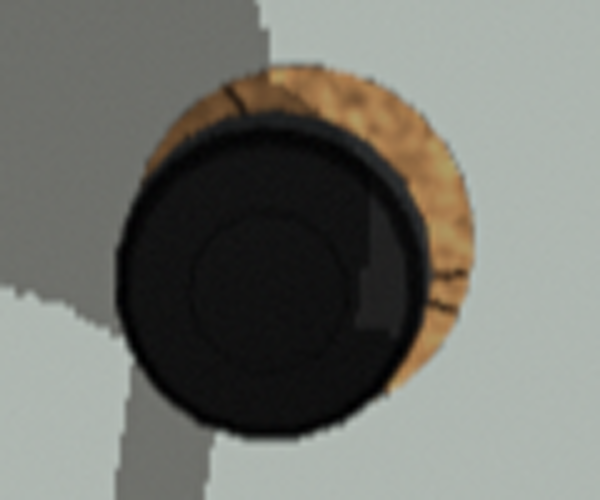

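```bash
python3 -m pendant '[{"gripper":1,"translation":[0.024,-0.004,0],"turn":[0,0,0]},{"gripper":1,"translation":[0.023,-0.003,0],"turn":[0,0,0]},{"gripper":1,"translation":[0,0,0.03],"turn":[0,0,0]},{"gripper":1,"translation":[0,0,0.03],"turn":[0,0,0]},{"gripper":1,"translation":[0,0,0],"turn":[0,0,0]},{"gripper":1,"translation":[0,0,0],"turn":[0,0,0]}]'
python3 - <<'E'
from h import *
s=sense();print(s['eef_pos'],s['ee_rot'])
save('wrist','w2.png')
print(wproj(s,(.514,.017,.192)))
E
```

```text
t: 3.35
eef_pos: [0.5138, 0.0147, 0.2415]
ee_rot: [-3.141, 0.001, -0.002]
force: [0.1, -0.2, 1.0]
opening: 0.0856
[0.51384227 0.01473204 0.24149544] [-3.14146853e+00  1.36429472e-03 -2.21676856e-03]
[250.41711579 219.56867738]
```

View pics/w2.png

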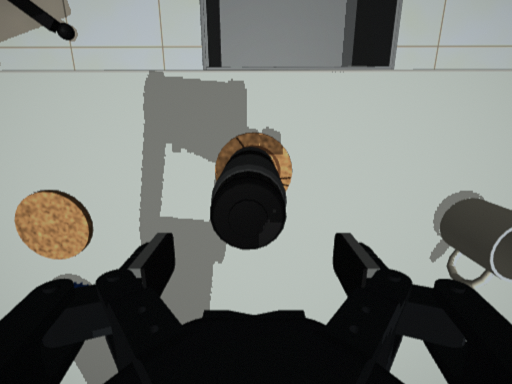

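The cap is at (248,212) and its stud at (248,220), against a prediction of (250,220). I'll descend with a 3 mm y shift and grip.

```bash
python3 -m pendant '[{"gripper":1,"translation":[0,-0.003,0.03],"turn":[0,0,0]},{"gripper":1,"translation":[0,0,0.03],"turn":[0,0,0]},{"gripper":1,"translation":[0,0,0.02],"turn":[0,0,0]},{"gripper":1,"translation":[0,0,0.017],"turn":[0,0,0]},{"gripper":1,"translation":[0,0,0],"turn":[0,0,0]},{"gripper":1,"translation":[0,0,0],"turn":[0,0,0]}]'
python3 -m pendant '[{"gripper":0.3,"translation":[0,0,0],"turn":[0,0,0]},{"gripper":0.3,"translation":[0,0,0],"turn":[0,0,0]},{"gripper":0.3,"translation":[0,0,0],"turn":[0,0,0]},{"gripper":0.3,"translation":[0,0,0],"turn":[0,0,0]},{"gripper":0.3,"translation":[0,0,0],"turn":[0,0,0]},{"gripper":0.3,"translation":[0,0,0],"turn":[0,0,0]}]'
python3 - <<'E'
from h import *
save('wrist','w3.png')
E
```

```text
t: 4.0
eef_pos: [0.5154, 0.0186, 0.1458]
ee_rot: [3.141, -0.002, -0.0]
force: [0.0, -0.4, 0.1]
opening: 0.0855
t: 4.6
eef_pos: [0.5157, 0.019, 0.1465]
ee_rot: [-3.142, -0.003, -0.0]
force: [-0.7, 0.1, 9.4]
opening: 0.062
```

View pics/w3.png

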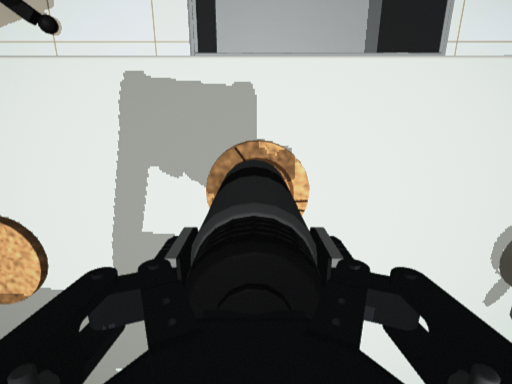

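```bash
python3 -m pendant '[{"gripper":0.3,"translation":[0,0,0],"turn":[0,0,0]},{"gripper":0.3,"translation":[0,0,0],"turn":[0,0,0]},{"gripper":0.3,"translation":[0,0,-0.01],"turn":[0,0,0]},{"gripper":0.3,"translation":[0,0,-0.02],"turn":[0,0,0]},{"gripper":0.3,"translation":[0,0,-0.02],"turn":[0,0,0]},{"gripper":0.3,"translation":[0,0,0],"turn":[0,0,0]},{"gripper":0.3,"translation":[0,0,0],"turn":[0,0,0]}]'
python3 - <<'E'
from h import *
save('wrist','w4.png');save('scene','s4.png')
a=cv2.imread('pics/s4.png')[120:280,180:420];cv2.imwrite('pics/s4c.png',cv2.resize(a,None,fx=3.3,fy=3.3,interpolation=cv2.INTER_CUBIC))
E
```

```text
t: 5.35
eef_pos: [0.5145, 0.0189, 0.1947]
ee_rot: [3.142, -0.001, -0.0]
force: [0.4, -0.1, -3.0]
opening: 0.0619
```

View pics/w4.png

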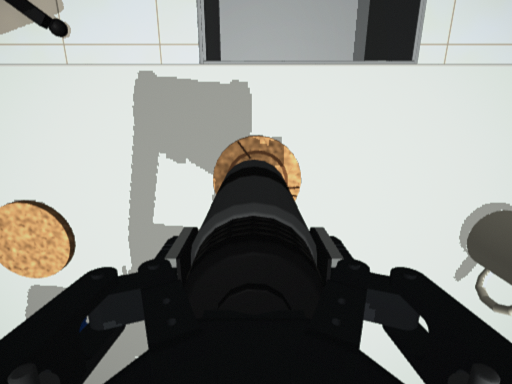

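View pics/s4c.png

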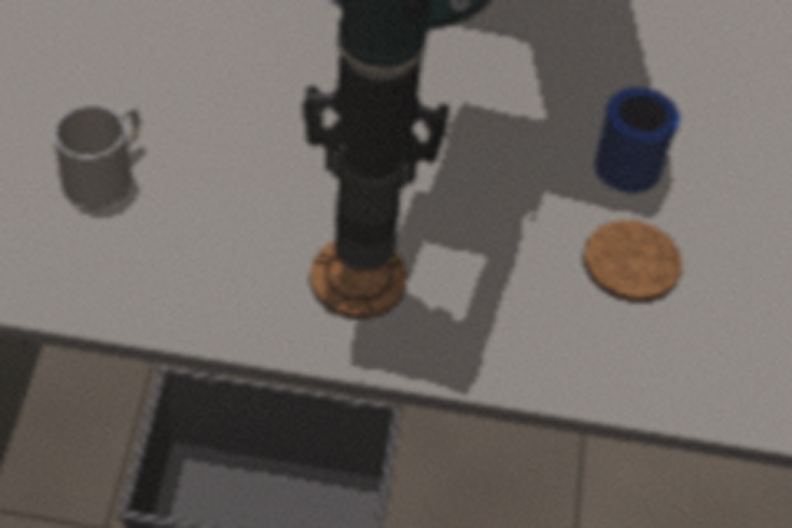

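The bottle is held (−3 N) and the worn coaster stayed on the desk. Next I carry it across to above the spare.

```bash
python3 -m pendant '[{"gripper":0.3,"translation":[-0.004,-0.014,0],"turn":[0,0,0]},{"gripper":0.3,"translation":[-0.008,-0.028,0],"turn":[0,0,0]},{"gripper":0.3,"translation":[-0.008,-0.028,0],"turn":[0,0,0]},{"gripper":0.3,"translation":[-0.01,-0.034,0],"turn":[0,0,0]},{"gripper":0.3,"translation":[-0.01,-0.034,0],"turn":[0,0,0]},{"gripper":0.3,"translation":[-0.01,-0.034,0],"turn":[0,0,0]},{"gripper":0.3,"translation":[-0.01,-0.034,0],"turn":[0,0,0]},{"gripper":0.3,"translation":[-0.008,-0.028,0],"turn":[0,0,0]},{"gripper":0.3,"translation":[-0.008,-0.028,0],"turn":[0,0,0]},{"gripper":0.3,"translation":[-0.006,-0.022,0],"turn":[0,0,0]},{"gripper":0.3,"translation":[0,0,0],"turn":[0,0,0]},{"gripper":0.3,"translation":[0,0,0],"turn":[0,0,0]}]'
python3 - <<'E'
from h import *
s=sense();print(s['t'],s['eef_pos'],s['ee_rot'],s['force'],s['qpos'].round(2))
save('wrist','w5.png');save('scene','s5.png');save('top','t5.png')
p=s['eef_pos'];print('stud pred',wproj(s,p+[0,0,.0455]),'base pred',wproj(s,p-[0,0,.1345]),'spare pred',wproj(s,(.4325,.303,.012)))
a=cv2.imread('pics/s5.png')[110:250,300:450];b=cv2.imread('pics/t5.png')[150:290,90:240]
cv2.imwrite('pics/st5.png',cv2.resize(np.hstack([a,b]),None,fx=2.6,fy=2.6,interpolation=cv2.INTER_CUBIC))
E
```

```text
t: 6.65
eef_pos: [0.4312, 0.3033, 0.1935]
ee_rot: [3.141, 0.002, 0.002]
force: [0.0, 0.0, -3.2]
opening: 0.0622
6.65 [0.43116511 0.30329433 0.19349187] [3.14062216e+00 1.74614259e-03 1.69387154e-03] [ 0.03058204  0.01555153 -3.18402974] [ 0.48  0.32  1.73 -0.    1.09  2.05]
stud pred [254.20860358 319.87906638] base pred [253.4008598  188.24391127] spare pred [253.58977822 176.80045305]
```

View pics/w5.png

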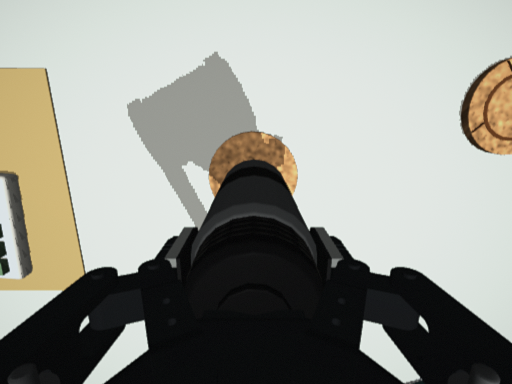

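View pics/st5.png

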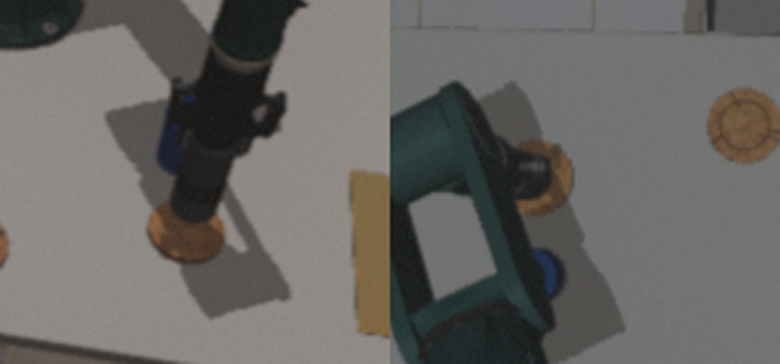

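```bash
python3 - <<'E'
from h import *
def circ(P):
    A=np.c_[2*P,np.ones(len(P))];c=np.linalg.lstsq(A,(P**2).sum(1),rcond=None)[0];return c[:2].round(4),np.sqrt(c[2]+c[:2]@c[:2]).round(4)
s=sense()
im=cv2.imread('pics/w5.png');hsv=cv2.cvtColor(im,cv2.COLOR_BGR2HSV)
m=((hsv[...,0]<22)&(hsv[...,1]>90)&(hsv[...,2]>60)).astype(np.uint8);mm=m*0;mm[120:200,200:305]=m[120:200,200:305]
h=cv2.convexHull(np.vstack(cv2.findContours(mm,0,1)[0]))[:,0].astype(float);h=h[h[:,1]<182]
print('spare wrist',circ(np.array([wplane(s,p,.012)[:2] for p in h])))
im=cv2.imread('pics/t5.png');hsv=cv2.cvtColor(im,cv2.COLOR_BGR2HSV);m=((hsv[...,0]<22)&(hsv[...,1]>90)&(hsv[...,2]>50)).astype(np.uint8);mm=m*0;mm[178:220,205:250]=m[178:220,205:250]
e=cv2.fitEllipse(cv2.convexHull(np.vstack(cv2.findContours(mm,0,1)[0])));print('worn top',e,onplane('top',e[0],.012))
im=cv2.imread('pics/s4.png');im=cv2.imread('pics/s5.png');hsv=cv2.cvtColor(im,cv2.COLOR_BGR2HSV);m=((hsv[...,0]<22)&(hsv[...,1]>90)&(hsv[...,2]>50)).astype(np.uint8);mm=m*0;mm[180:225,265:315]=m[180:225,265:315]
e2=cv2.fitEllipse(cv2.convexHull(np.vstack(cv2.findContours(mm,0,1)[0])));print('worn scene',e2,onplane('scene',e2[0],.012),tri([('top',e[0]),('scene',e2[0])]))
E
```

```text
spare wrist (array([0.4339, 0.3032]), np.float64(0.0515))
worn top ((225.857421875, 197.95516967773438), (27.23921012878418, 27.330190658569336), 100.03186798095703) [0.50955551 0.01597038 0.012     ]
worn scene ((288.2314453125, 203.48912048339844), (23.756370544433594, 28.441160202026367), 96.3167953491211) [0.51172189 0.01495313 0.012     ] [0.50985273 0.01543885 0.00961595]
```

```bash
python3 -m pendant '[{"gripper":0.3,"translation":[0.002,0,0.01],"turn":[0,0,0]},{"gripper":0.3,"translation":[0,0,0.015],"turn":[0,0,0]},{"gripper":0.3,"translation":[0,0,0.01],"turn":[0,0,0]},{"gripper":0.3,"translation":[0,0,0.005],"turn":[0,0,0]},{"gripper":0.3,"translation":[0,0,0.002],"turn":[0,0,0]},{"gripper":0.3,"translation":[0,0,0.001],"turn":[0,0,0]},{"gripper":0.3,"translation":[0,0,0],"turn":[0,0,0]},{"gripper":0.3,"translation":[0,0,0],"turn":[0,0,0]}]'
python3 -m pendant '[{"gripper":0.3,"translation":[0,0,0.002],"turn":[0,0,0]},{"gripper":0.3,"translation":[0,0,0],"turn":[0,0,0]}]'
```

```text
t: 7.6
eef_pos: [0.4347, 0.3032, 0.1518]
ee_rot: [-3.141, -0.001, -0.0]
force: [0.1, 0.1, -3.0]
opening: 0.0618
t: 7.8
eef_pos: [0.4343, 0.303, 0.1494]
ee_rot: [-3.141, -0.0, 0.0]
force: [-0.7, -0.6, -3.4]
opening: 0.0616
```

```bash
python3 -m pendant '[{"gripper":0.3,"translation":[0,0,0.0015],"turn":[0,0,0]},{"gripper":0.3,"translation":[0,0,0],"turn":[0,0,0]}]'
python3 -m pendant '[{"gripper":0.3,"translation":[0,0,0.001],"turn":[0,0,0]},{"gripper":0.3,"translation":[0,0,0],"turn":[0,0,0]}]'
```

```text
t: 8.0
eef_pos: [0.4343, 0.3029, 0.1477]
ee_rot: [3.142, 0.0, -0.0]
force: [0.5, -0.1, -3.2]
opening: 0.0619
t: 8.2
eef_pos: [0.4343, 0.3029, 0.1467]
ee_rot: [-3.142, 0.0, -0.0]
force: [0.6, -0.3, -3.2]
opening: 0.0619
```

```bash
python3 -m pendant '[{"gripper":0.3,"translation":[0,0,0.001],"turn":[0,0,0]},{"gripper":0.3,"translation":[0,0,0],"turn":[0,0,0]}]'
python3 -m pendant '[{"gripper":0.3,"translation":[0,0,0.001],"turn":[0,0,0]},{"gripper":0.3,"translation":[0,0,0],"turn":[0,0,0]}]'
```

```text
t: 8.4
eef_pos: [0.4347, 0.303, 0.1467]
ee_rot: [-3.141, -0.001, -0.0]
force: [-1.3, -0.5, 4.9]
opening: 0.0618
t: 8.6
eef_pos: [0.435, 0.3031, 0.1466]
ee_rot: [-3.141, -0.002, 0.0]
force: [-4.7, -3.1, 13.9]
opening: 0.062
```

Contact is clear at z = 0.1467. I'll relieve the pressure, open, and look.

```bash
python3 -m pendant '[{"gripper":0.3,"translation":[0,0,-0.0015],"turn":[0,0,0]},{"gripper":0.3,"translation":[0,0,0],"turn":[0,0,0]},{"gripper":1,"translation":[0,0,0],"turn":[0,0,0]},{"gripper":1,"translation":[0,0,0],"turn":[0,0,0]},{"gripper":1,"translation":[0,0,0],"turn":[0,0,0]},{"gripper":1,"translation":[0,0,0],"turn":[0,0,0]},{"gripper":1,"translation":[0,0,0],"turn":[0,0,0]},{"gripper":1,"translation":[0,0,0],"turn":[0,0,0]}]'
python3 - <<'E'
from h import *
save('wrist','w6.png');save('scene','s6.png')
E
```

```text
t: 9.4
eef_pos: [0.4344, 0.303, 0.1463]
ee_rot: [-3.141, 0.0, -0.0]
force: [-0.2, -0.1, -0.5]
opening: 0.0852
```

View pics/w6.png

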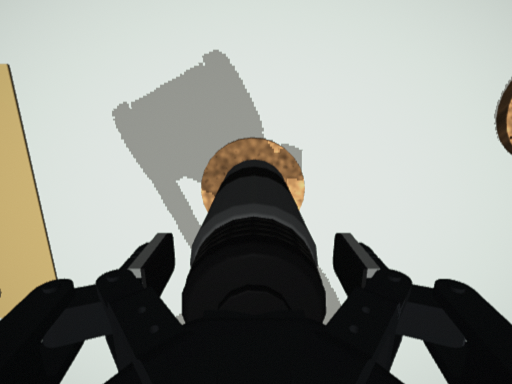

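The fingers are clear and the bottle stands. I'll retreat upward, then move behind the worn coaster.

```bash
python3 -m pendant '[{"gripper":1,"translation":[0,0,-0.01],"turn":[0,0,0]},{"gripper":1,"translation":[0,0,-0.02],"turn":[0,0,0]},{"gripper":1,"translation":[0,0,-0.03],"turn":[0,0,0]},{"gripper":1,"translation":[0,0,-0.04],"turn":[0,0,0]},{"gripper":1,"translation":[0,0,-0.04],"turn":[0,0,0]},{"gripper":1,"translation":[0,0.02,0],"turn":[0,0,0]},{"gripper":1,"translation":[0,0.04,0],"turn":[0,0,0]},{"gripper":1,"translation":[-0.002,0.04,0],"turn":[0,0,0]},{"gripper":1,"translation":[-0.002,0.04,0],"turn":[0,0,0]},{"gripper":0.6,"translation":[-0.002,0.04,0],"turn":[0,0,0]},{"gripper":0.6,"translation":[-0.002,0.04,0],"turn":[0,0,0]},{"gripper":0.6,"translation":[-0.001,0.027,0],"turn":[0,0,0]}]'
python3 -m pendant '[{"gripper":0.6,"translation":[0,0,0.02],"turn":[0,0,8.33]},{"gripper":0.6,"translation":[0,0,0.04],"turn":[0,0,8.33]},{"gripper":0.6,"translation":[0,0,0.04],"turn":[0,0,8.33]},{"gripper":0.6,"translation":[0,0,0],"turn":[0,0,0]},{"gripper":0.6,"translation":[0,0,0],"turn":[0,0,0]}]'
python3 - <<'E'
from h import *
s=sense();print(s['eef_pos'],s['ee_rot'],s['qpos'].round(2))
save('wrist','w7.png');save('scene','s7.png');save('top','t7.png')
a=cv2.imread('pics/s7.png')[110:250,250:450];b=cv2.imread('pics/t7.png')[150:290,90:260]
cv2.imwrite('pics/st7.png',cv2.resize(np.hstack([a,b]),None,fx=2.1,fy=2.1,interpolation=cv2.INTER_CUBIC))
im=cv2.imread('pics/w7.png');hsv=cv2.cvtColor(im,cv2.COLOR_BGR2HSV)
m=((hsv[...,0]<22)&(hsv[...,1]>90)&(hsv[...,2]>60)).astype(np.uint8)
u,v=wproj(s,(.511,.0155,.012)).astype(int);print(u,v)
mm=m*0;l,t=max(u-75,0),max(v-75,0);mm[t:v+75,l:u+75]=m[t:v+75,l:u+75]
cs=cv2.findContours(mm,0,1)[0];h=cv2.convexHull(np.vstack([c for c in cs if len(c)>20]))[:,0].astype(float)
P=np.array([wplane(s,p,.012)[:2] for p in h]);A=np.c_[2*P,np.ones(len(P))];c=np.linalg.lstsq(A,(P**2).sum(1),rcond=None)[0];print(c[:2],np.sqrt(c[2]+c[:2]@c[:2]),h.min(0),h.max(0))
E
```

```text
t: 10.7
eef_pos: [0.4249, 0.0538, 0.2872]
ee_rot: [3.141, -0.001, -0.001]
force: [0.8, 0.3, -0.3]
opening: 0.0513
t: 11.2
eef_pos: [0.4252, 0.056, 0.187]
ee_rot: [3.141, 0.001, -0.432]
force: [-0.1, 0.1, 0.7]
opening: 0.0513
[0.42520636 0.05600401 0.18696011] [ 3.14121278e+00  1.21957133e-03 -4.32306902e-01] [-0.03  0.19  1.94  0.    1.01  1.97]
254 91
[0.51139625 0.01529318] 0.051592511528982435 [206.  37.] [303. 140.]
```

View pics/w7.png

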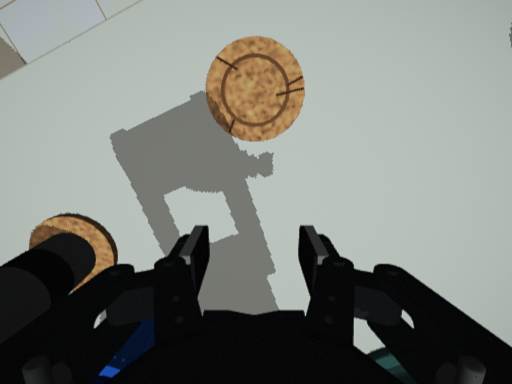

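View pics/st7.png

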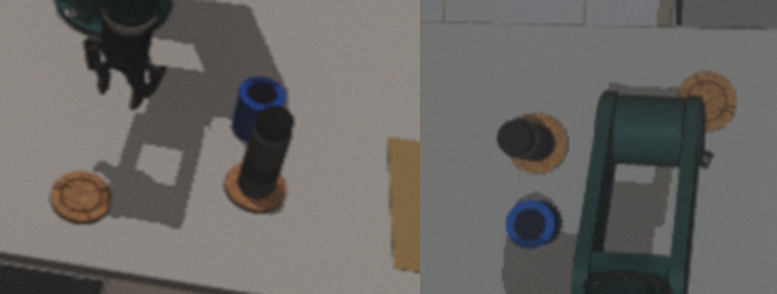

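The bottle stands upright on the spare. The worn coaster is at (0.511, 0.015), dead ahead of the jaws. I'll descend and feel for the desk.

```bash
python3 -m pendant '[{"gripper":0.6,"translation":[0,0,0.04],"turn":[0,0,0]},{"gripper":0.6,"translation":[0,0,0.04],"turn":[0,0,0]},{"gripper":0.6,"translation":[0,0,0.04],"turn":[0,0,0]},{"gripper":0.6,"translation":[0,0,0.03],"turn":[0,0,0]},{"gripper":0.6,"translation":[0,0,0.01],"turn":[0,0,0]},{"gripper":0.6,"translation":[0,0,0],"turn":[0,0,0]},{"gripper":0.6,"translation":[0,0,0],"turn":[0,0,0]}]'
python3 -m pendant '[{"gripper":0.6,"translation":[0,0,0.003],"turn":[0,0,0]},{"gripper":0.6,"translation":[0,0,0.003],"turn":[0,0,0]},{"gripper":0.6,"translation":[0,0,0],"turn":[0,0,0]}]'
python3 -m pendant '[{"gripper":0.6,"translation":[0,0,0.002],"turn":[0,0,0]},{"gripper":0.6,"translation":[0,0,0],"turn":[0,0,0]}]'
```

```text
t: 12.05
eef_pos: [0.4268, 0.056, 0.0276]
ee_rot: [-3.141, -0.002, -0.436]
force: [-0.2, 0.8, -0.5]
opening: 0.051
t: 12.35
eef_pos: [0.4258, 0.056, 0.0208]
ee_rot: [-3.141, -0.001, -0.436]
force: [0.3, 0.6, 0.0]
opening: 0.051
t: 12.55
eef_pos: [0.4253, 0.056, 0.0183]
ee_rot: [-3.142, 0.0, -0.436]
force: [-0.1, 0.1, 0.1]
opening: 0.0514
```

```bash
python3 -m pendant '[{"gripper":0.6,"translation":[0,0,0.002],"turn":[0,0,0]},{"gripper":0.6,"translation":[0,0,0],"turn":[0,0,0]}]'
python3 -m pendant '[{"gripper":0.6,"translation":[0,0,0.001],"turn":[0,0,0]},{"gripper":0.6,"translation":[0,0,0],"turn":[0,0,0]}]'
python3 -m pendant '[{"gripper":0.6,"translation":[0,0,0.001],"turn":[0,0,0]},{"gripper":0.6,"translation":[0,0,0],"turn":[0,0,0]}]'
```

```text
t: 12.75
eef_pos: [0.4253, 0.056, 0.0161]
ee_rot: [3.142, 0.0, -0.436]
force: [-0.2, -0.3, -0.2]
opening: 0.0514
t: 12.95
eef_pos: [0.4253, 0.056, 0.0158]
ee_rot: [-3.141, 0.0, -0.436]
force: [-2.2, 0.2, 9.4]
opening: 0.0513
t: 13.15
eef_pos: [0.4253, 0.056, 0.0157]
ee_rot: [-3.141, -0.001, -0.436]
force: [-4.0, 0.8, 26.6]
opening: 0.0512
```

```bash
python3 -m pendant '[{"gripper":0.6,"translation":[0,0,-0.0045],"turn":[0,0,0]},{"gripper":0.6,"translation":[0,0,0],"turn":[0,0,0]},{"gripper":0.6,"translation":[0.012,0,0],"turn":[0,0,0]},{"gripper":0.6,"translation":[0.012,0,0],"turn":[0,0,0]},{"gripper":0.6,"translation":[0.006,0,0],"turn":[0,0,0]},{"gripper":0.6,"translation":[0.006,0,0],"turn":[0,0,0]},{"gripper":0.6,"translation":[0.006,0,0],"turn":[0,0,0]},{"gripper":0.6,"translation":[0.006,0,0],"turn":[0,0,0]},{"gripper":0.6,"translation":[0.006,0,0],"turn":[0,0,0]},{"gripper":0.6,"translation":[0.006,0,0],"turn":[0,0,0]},{"gripper":0.6,"translation":[0.006,0,0],"turn":[0,0,0]},{"gripper":0.6,"translation":[0.006,0,0],"turn":[0,0,0]}]'
python3 - <<'E'
from h import *
save('wrist','w8.png')
E
```

```text
t: 14.35
eef_pos: [0.4911, 0.0254, 0.0188]
ee_rot: [-3.142, 0.0, -0.436]
force: [-0.2, 0.7, -0.5]
opening: 0.0513
```

View pics/w8.png

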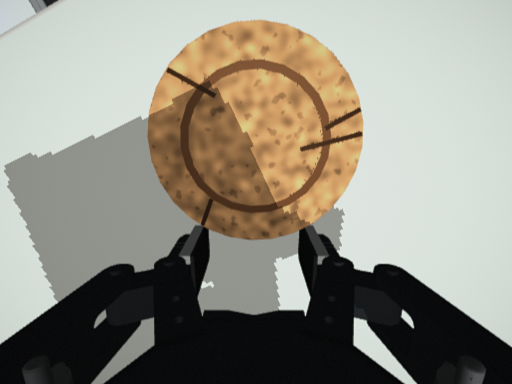

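The disc (centre about (256,130)) sits squarely against both fingertips. I'll keep pushing.

```bash
python3 -m pendant '[{"gripper":0.6,"translation":[0.007,0,0],"turn":[0,0,0]},{"gripper":0.6,"translation":[0.007,0,0],"turn":[0,0,0]},{"gripper":0.6,"translation":[0.007,0,0],"turn":[0,0,0]},{"gripper":0.6,"translation":[0.007,0,0],"turn":[0,0,0]},{"gripper":0.6,"translation":[0.007,0,0],"turn":[0,0,0]},{"gripper":0.6,"translation":[0.007,0,0],"turn":[0,0,0]},{"gripper":0.6,"translation":[0.007,0,0],"turn":[0,0,0]},{"gripper":0.6,"translation":[0.007,0,0],"turn":[0,0,0]},{"gripper":0.6,"translation":[0.007,0,0],"turn":[0,0,0]},{"gripper":0.6,"translation":[0.007,0,0],"turn":[0,0,0]},{"gripper":0.6,"translation":[0.007,0,0],"turn":[0,0,0]}]'
python3 - <<'E'
from h import *
s=sense()
save('wrist','w9.png');save('top','t9.png')
im=cv2.imread('pics/w9.png');hsv=cv2.cvtColor(im,cv2.COLOR_BGR2HSV)
m=((hsv[...,0]<22)&(hsv[...,1]>90)&(hsv[...,2]>60)).astype(np.uint8);mm=m*0;mm[0:250,130:380]=m[0:250,130:380]
h=cv2.convexHull(np.vstack([c for c in cv2.findContours(mm,0,1)[0] if len(c)>30]))[:,0].astype(float)
P=np.array([wplane(s,p,.012)[:2] for p in h]);A=np.c_[2*P,np.ones(len(P))];c=np.linalg.lstsq(A,(P**2).sum(1),rcond=None)[0];print(c[:2],np.sqrt(c[2]+c[:2]@c[:2]))
E
```

```text
t: 15.5
eef_pos: [0.5609, -0.0072, 0.0188]
ee_rot: [-3.141, 0.0, -0.436]
force: [-0.6, 0.0, 0.8]
opening: 0.051
[ 0.61299665 -0.03153923] 0.051812768519558086
```

View pics/w9.png

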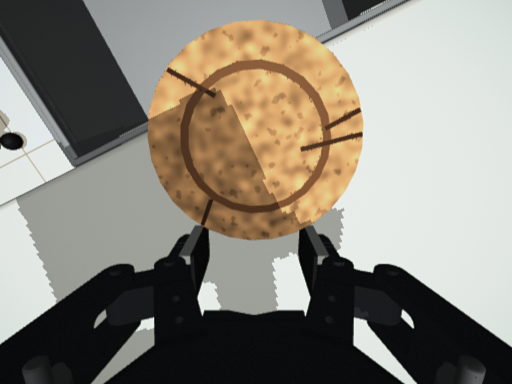

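```bash
python3 -m pendant '[{"gripper":0.6,"translation":[0.006,0,0],"turn":[0,0,0]},{"gripper":0.6,"translation":[0.006,0,0],"turn":[0,0,0]},{"gripper":0.6,"translation":[0.006,0,0],"turn":[0,0,0]},{"gripper":0.6,"translation":[0.006,0,0],"turn":[0,0,0]},{"gripper":0.6,"translation":[0.006,0,0],"turn":[0,0,0]},{"gripper":0.6,"translation":[0.006,0,0],"turn":[0,0,0]},{"gripper":0.6,"translation":[0.006,0,0],"turn":[0,0,0]},{"gripper":0.6,"translation":[0.004,0,0],"turn":[0,0,0]},{"gripper":0.6,"translation":[0,0,0],"turn":[0,0,0]},{"gripper":0.6,"translation":[0,0,0],"turn":[0,0,0]},{"gripper":0.6,"translation":[0,0,0],"turn":[0,0,0]}]'
python3 - <<'E'
from h import *
save('wrist','w10.png');save('scene','s10.png')
E
```

```text
t: 16.7
eef_pos: [0.6018, -0.0263, 0.0188]
ee_rot: [3.142, 0.0, -0.436]
force: [0.4, 0.1, -0.5]
opening: 0.051
```

View pics/w10.png

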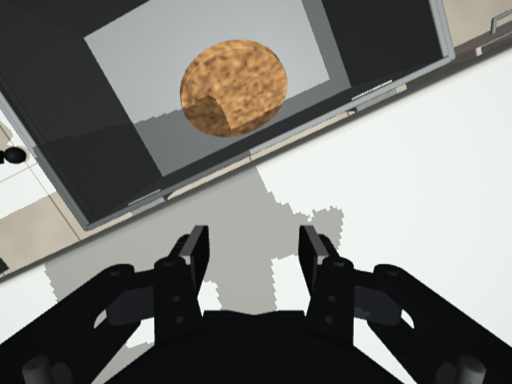

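View pics/s10.png

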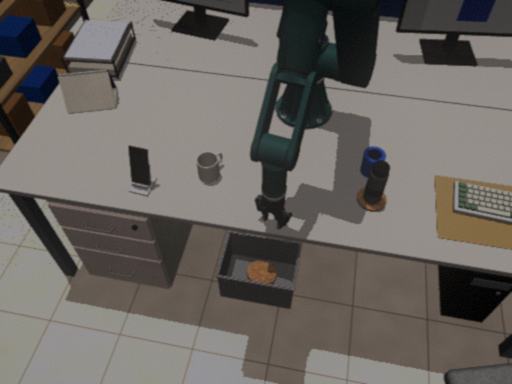

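The coaster has flipped over and lies flat on the bin floor, at wrist (233,88) and scene (262,271). I'll lift clear and do the final checks.

```bash
python3 -m pendant '[{"gripper":0.6,"translation":[0,0,-0.02],"turn":[0,0,0]},{"gripper":0.6,"translation":[0,0,-0.04],"turn":[0,0,0]},{"gripper":0.6,"translation":[0,0,-0.04],"turn":[0,0,0]},{"gripper":0.6,"translation":[-0.02,0,-0.04],"turn":[0,0,0]},{"gripper":0.6,"translation":[-0.04,0,-0.03],"turn":[0,0,0]},{"gripper":0.6,"translation":[-0.04,0,0],"turn":[0,0,0]},{"gripper":0.6,"translation":[-0.02,0,0],"turn":[0,0,0]},{"gripper":0.6,"translation":[0,0,0],"turn":[0,0,0]},{"gripper":0.6,"translation":[0,0,0],"turn":[0,0,0]},{"gripper":0.6,"translation":[0,0,0],"turn":[0,0,0]}]'
python3 - <<'E'
from h import *
s=sense();print(s['t'],s['force'])
im={};
for n in['scene','top']: im[n]=save(n,n+'11.png')
for n in['scene','top']:
    for q in ['bottle','worn_coaster_mid','spare_coaster_mid','mug','phone_stand','housing']:
        print(n,q,[(np.round(b['box'],1).tolist(),round(b['conf'],2)) for b in boxes_of(n,q)[:2]])
hsv={n:cv2.cvtColor(im[n],cv2.COLOR_RGB2HSV) for n in im}
sp={}
for n,(l,t,r,b) in {'scene':(345,180,395,215),'top':(125,195,168,238)}.items():
    m=((hsv[n][...,0]<22)&(hsv[n][...,1]>90)&(hsv[n][...,2]>50)).astype(np.uint8);mm=m*0;mm[t:b,l:r]=m[t:b,l:r]
    e=cv2.fitEllipse(cv2.convexHull(np.vstack(cv2.findContours(mm,0,1)[0])));sp[n]=e[0];print(n,np.round(e[0],1),np.round(e[1],1),onplane(n,e[0],.012).round(4))
print(tri(list(sp.items())), 'stud pred',proj('top',(.4335,.303,.192)),proj('scene',(.4335,.303,.192)),'base',proj('scene',(.4335,.303,.012)))
a=im['scene'][110:310,180:440,::-1];b=im['top'][90:290,110:350,::-1]
cv2.imwrite('pics/f.png',cv2.resize(np.hstack([a,b]),None,fx=1.6,fy=1.6,interpolation=cv2.INTER_CUBIC))
cv2.imwrite('pics/g.png',cv2.resize(np.hstack([im['scene'][145:225,335:415,::-1],im['top'][185:265,100:180,::-1]]),None,fx=5,fy=5,interpolation=cv2.INTER_CUBIC))
E
```

```text
t: 17.8
eef_pos: [0.4947, 0.0239, 0.189]
ee_rot: [-3.141, -0.001, -0.436]
force: [0.5, -0.4, 0.0]
opening: 0.0513
17.8 [ 0.47805262 -0.39022455  0.02836347]
scene bottle [([362.2, 161.1, 388.1, 203.1], 0.72), ([358.9, 189.4, 384.2, 210.7], 0.7)]
scene worn_coaster_mid [([245.4, 262.6, 271.4, 285.7], 0.98)]
scene spare_coaster_mid [([358.4, 186.5, 384.6, 209.2], 0.73)]
scene mug [([199.2, 151.5, 221.0, 184.0], 0.7)]
scene phone_stand [([126.7, 146.0, 156.2, 196.1], 0.58)]
scene housing [([365.1, 145.9, 386.9, 178.0], 0.91)]
top bottle [([127.9, 206.7, 154.2, 225.1], 0.9)]
top worn_coaster_mid [([233.4, 141.1, 259.5, 162.2], 0.61)]
top spare_coaster_mid [([136.1, 206.8, 159.5, 231.5], 0.56)]
top mug [([301.5, 212.1, 325.5, 243.1], 0.78)]
top phone_stand [([366.5, 184.5, 396.9, 208.8], 0.72)]
top housing [([132.7, 244.5, 156.4, 268.2], 0.78)]
scene [371.2 198.6] [22.4 28.9] [0.4333 0.3023 0.012 ]
top [145.8 218.2] [26.4 27.7] [0.43   0.3025 0.012 ]
[0.43015956 0.30307235 0.00814188] stud pred [134.18251708 214.46635038] [381.74201425 165.45741813] base [371.35840964 198.63347121]
```

View pics/f.png

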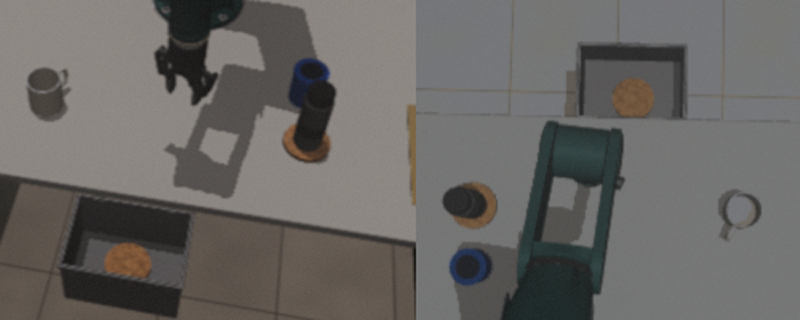

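View pics/g.png

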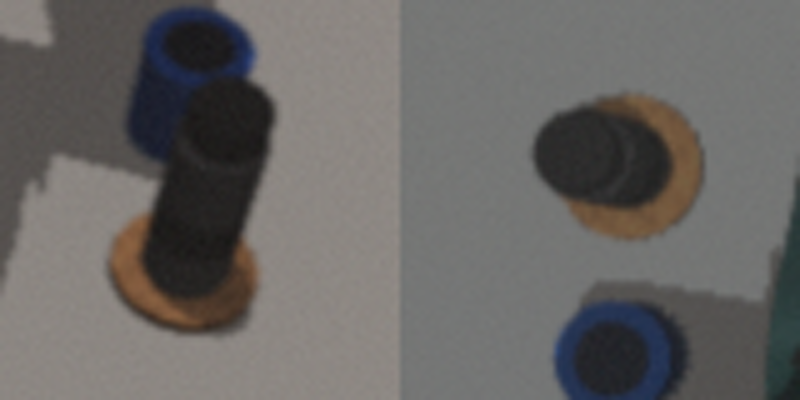

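The final views are consistent. The cap is at top (135.6,215.4), against (134.2,214.5) predicted for an upright, centred bottle. The bystander boxes are unchanged and the arm is clear.

```bash
python3 - <<'E'
from cell import *
print(finish_job())
E
```

```text
the job is handed in; nothing more can be done
None
```

The job is done and handed in at about 18.5 s of the 58 s allowed; no verdict was reported.

**Bottle:** I lifted it off the worn coaster and lowered it in 1 mm steps until it touched the spare. I eased the pressure and then let go. The peak force on the wrist was about 14 N.

**Worn coaster:** I pushed it at 0.06–0.07 m/s with two part-open fingers behind it, turned 25° so that it would cross the edge near the bin's centre. The projected crossing was y ≈ −0.044, against a bin mouth at about −0.047. It tipped over the edge into the bin and was never picked up.

**Last checks:**
- **Bottle:** it stands upright on the spare, within about 4 mm of the predicted centre in both fixed cameras.
- **Worn coaster:** it lies flat on the bin floor in the wrist, scene and top views.
- **Bystanders:** the boxes for the mug, phone stand and blue cylinder match the first ones to within about 4 px, roughly 10 mm and mostly detector noise.
- **Robot:** it was clear of everything, with about 0.6 N on the wrist.

**Disagreements:**
- The top and scene cameras differ by about 3 mm on the spare's x.
- Triangulated coaster-top heights came out at 7–10 mm instead of 12 mm, about the calibration error.
- The detector gave a second "bottle" box (confidence 0.70) that was really the spare coaster, so I ignored it.

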